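Gauge two guide bushes, scrap the tight one, snap the good one into its clip holder

ROBOT

A 6-joint arm with a two-finger parallel gripper is mounted at the origin on the work surface. World frame = base frame: x ahead of the robot, y to its left, z up, the work surface at z = 0. Lengths are in m, angles in rad, forces in N, time in s.
With the tool pointing down it reaches from about 0.4 to 0.925 m from the base axis. Payload 3.4 kg.
Tool frame: the origin (TCP) lies on the centre line of the jaws, within the pads' length; the fingertips stand finger_overhang ahead of it and the grasp point (between the pads) lies 3 mm ahead of it (finger_overhang is the distance from the TCP to the fingertips, in m); z points along the fingers, y is the line along which they close (so a half turn about z gives the same grasp; the last joint's range is limited). The gripper opens to 85 mm and grips with 20 to 120 N. Pads are 22 mm wide; open, the fingers measure 114 mm over their backs; the gripper's body (76 mm by 85 mm) begins 54 mm behind the grasp point. The pads swing forward as they close: fully open they stand 13 mm farther back than shut.
Start: joints at [1.242, 0.307, 1.506, -0, 1.328, -0.073], TCP at [0.146, 0.556, 0.216] pointing down, gripper open.
Joint ranges: [-3.12, 3.12], [-1.05, 2.28], [0.14, 2.33], [-1.42, 4.57], [0.1, 2.73], [-2.68, 2.68]. Speed limits (rad/s): [2.57, 2.57, 3.14, 3.14, 3.14, 3.14].

INTERFACE

Orientations are given as a unit quaternion [x, y, z, w].
In Python, from cell import get_obs, camera, sign_off, finger_overhang gives the robot as it stands.
- The arm moves only by the shell command python3 -m creep 'ROWS'. ROWS is JSON, a list of rows, each a list of 7 numbers: the turn, a rotation vector about the world's x, y, z in units of 6 degrees (1.0 is 6 degrees), then the shift along the world's x, y, z in units of 40 mm (1.0 is 40 mm), then the finger opening in mm, from 0 to 85.4. A call has 1 to 8 rows; each row is the pose to reach, as a shift and turn from the pose commanded when the call began; what a row does not reach only later rows make up. A row lasts 1/12 s, in which the tool goes at most 41.7 mm and 7.16 degrees, less where a joint would pass 70% of its speed; a pose out of reach is approached as far as the arm can. A call with a gripper value outside its range is refused whole. The fingers move at their own pace and stop on an object; the grip force is fixed at half the most. Time passes only in rows, so rows that repeat a pose let the fingers close. It gives the time, the measured TCP pose, the force, the opening and the grip force at its end, in the units of the state.
- get_obs(): the state, without advancing time (a new reading comes with each control period).
- camera(name): name is "scene" or "side" or "wrist"; returns a dict with "frame" (480x640x3 uint8, blue, green, red), "K" (3x3 intrinsics, pixels), "extrinsics" (4x4, takes a point from world to camera coordinates). Camera axes: x right, y down, z forward; pixel columns grow to the right and rows downward; lengths in m; the calibration is good to about 2 mm. A picture is of the moment at which its call begins. There is no depth.
- sign_off(): hands the job in; it is judged then, once.
The state is a dict: "clock": time; "qpos": joint angles; "qd": joint speeds; "tau": joint torques, N m; "tcp_pos": TCP position; "tool_rot": TCP orientation; "ft_force": force on the tool from outside, world axes, zero at the start; "moment": the same for the moment, N m; "grip_width": finger opening in m; "grip_force": force on a finger pad.
Only numpy, scipy, OpenCV 4.12 (cv2) and the standard library are available. Lean on these libraries where they do the work, as an engineer would, in place of code of your own. Each camera call takes 0.05 s, during which the arm holds its last target. There are 200 camera calls.

TASK

One of the two white bushes in the tray is moulded too tight: find out with the gauge pin, where only the good one slides all the way down, and put the tight one in the red scrap bin. After it has been fully down on the gauge, push the good bush down into the green clip holder until it snaps home, and finish while still gripping it and pressing it down firmly: do not let go. Leave everything else on the bench where it is.

Things in the scene. Friction and masses are not known exactly. Their poses are not given: they have to be found in the camera images.
- bush_1: White plastic bush, an upright tube 60 mm tall, 34 mm in diameter, 60 g; origin at the centre of its underside, z along its axis. The lowest 9 mm is a bead with tapered edges, above it a groove 29 mm wide up to 16 mm height; grip the plain part above, best 42 mm above the underside. It starts standing in the tray. One bush has a 17 mm bore, the other 12 mm (too tight); which is not known beforehand.
- bush_2: The other white bush: outside, and in every measure but perhaps the bore, the same as bush_1.
- bush_1_mid (a point): Middle of bush_1, on its axis 30 mm above its underside.
- bush_2_mid (a point): Middle of bush_2, on its axis 30 mm above its underside.
- tray: Fixed shallow grey tray with a green foot, 240 mm (its x) by 200 mm (its y), walls 6 mm thick and 22 mm high, floor 6 mm above the bench; origin at the centre of its underside. The bushes stand on its floor, one in its -x half and one in its +x half, at least 90 mm apart along its x and 30 mm clear of the walls on its y sides.
- gauge: Fixed go gauge: round blue base 76 mm wide, 10 mm thick, with an upright steel pin at its centre, 14.5 mm in diameter, tip 52 mm above the bench, the last 3.5 mm tapered to 9 mm. Origin: centre of the underside. A good bush slides down until its underside rests on the base, 10 mm above the bench; a tight one stops on the tip, its underside about 48 mm above the bench.
- holder: Fixed green clip holder, base 96 mm square, 12 mm thick; origin: centre of the underside. Three green blocks round the middle (23 to 41 mm from the axis, tops 31 mm above the bench, the first along its +x, then every 120 degrees) each carry a brass ball spring plunger pointing inward. In the middle a 14 mm spindle over which the bush goes, its tapered tip 38 mm above the bench.
- holder_seat (a point): Centre of the holder's steel seat, 42 mm wide, 14 mm above the bench: the underside of a bush that is home rests here. Pushed down, the foot of the bush meets the plungers with its underside about 14 mm above the seat; resistance grows to about 15 N at 10 mm, then drops and from about 5 mm vanishes as the balls snap into the groove. Then push on to the seat.
- scrap: Fixed open red scrap bin, 160 mm square, 45 mm high, walls and floor 5 mm; origin at the centre of its underside. A small black reject ring 26 mm wide and 12 mm high already lies in its corner at about +52, +52 mm in the bin's own axes.
- glue: Glue stick standing, 26 mm wide, 85 mm tall, white and green, a bystander.
- tin: Yellow tin standing, 60 mm wide, 75 mm tall, a bystander.
- driver: Screwdriver with a blue handle, 170 mm long, lying at the far side, a bystander.
- brush: Brush, 180 mm long, lying at the far side, a bystander.
- block: Steel block 60 x 90 x 30 mm, a bystander.
- cap: Small black rubber cap, 28 mm wide, 13 mm high, in the tray, a bystander.
There are look-alikes about, which are no part of the job. Leave any brown, orange or pink look-alike of the gauge alone.

How it is judged:
On the way, in this order (a step that is already met when the one before it is completed fails the run):
1. a bush (only the good one can) is fully down on the gauge pin (((z of bush_1 in the frame of gauge below 0.014 m and horizontal distance between bush_1 and gauge below 0.004 m and angle between bush_1's own z axis and vertical below 0.1 rad) or (z of bush_2 in the frame of gauge below 0.014 m and horizontal distance between bush_2 and gauge below 0.004 m and angle between bush_2's own z axis and vertical below 0.1 rad))), for 0.1 s.
2. that bush (only the good one can) is snapped home in the clip holder, gripped and pressed down (((z of bush_1 in the frame of holder between 0.011 and 0.0165 m and horizontal distance between bush_1 and holder below 0.004 m and angle between bush_1's own z axis and vertical below 0.08 rad and contact force between bush_1 and holder above 3 N and contact force between the fingers and bush_1 above 2 N) or (z of bush_2 in the frame of holder between 0.011 and 0.0165 m and horizontal distance between bush_2 and holder below 0.004 m and angle between bush_2's own z axis and vertical below 0.08 rad and contact force between bush_2 and holder above 3 N and contact force between the fingers and bush_2 above 2 N))), for 0.3 s.
At the end, for the whole second after the job is handed in: Good bush home in the holder (underside within 2.5 mm of the seat, 4 mm of the axis, tilt under 0.08 rad), gripped (over 2 N) and pressed on the holder with over 3 N; tight bush at rest in the scrap bin, let go, its middle inside the walls and under 55 mm above the bin's underside (((z of bush_1 in the frame of holder between 0.011 and 0.0165 m and horizontal distance between bush_1 and holder below 0.004 m and angle between bush_1's own z axis and vertical below 0.08 rad and contact force between bush_1 and holder above 3 N and contact force between the fingers and bush_1 above 2 N and x of bush_2_mid in the frame of scrap between -0.075 and 0.075 m and y of bush_2_mid in the frame of scrap between -0.075 and 0.075 m and z of bush_2_mid in the frame of scrap below 0.055 m and linear speed of bush_2 below 0.03 m/s and contact force between the fingers and bush_2 below 0.1 N) or (z of bush_2 in the frame of holder between 0.011 and 0.0165 m and horizontal distance between bush_2 and holder below 0.004 m and angle between bush_2's own z axis and vertical below 0.08 rad and contact force between bush_2 and holder above 3 N and contact force between the fingers and bush_2 above 2 N and x of bush_1_mid in the frame of scrap between -0.075 and 0.075 m and y of bush_1_mid in the frame of scrap between -0.075 and 0.075 m and z of bush_1_mid in the frame of scrap below 0.055 m and linear speed of bush_1 below 0.03 m/s and contact force between the fingers and bush_1 below 0.1 N))); the arm keeps its last pose, push and grip.
It fails at once if a bystander (glue stick, tin, screwdriver, brush, block or cap) is moved by more than 30 mm (distance of any of glue, tin, driver, brush, block, cap from where it was at the start of the episode above 0.03 m).
It also fails if it takes over 67 s, if anything falls off the work surface, if the arm or the gripper's body presses on something with over 40 N, if the wrist force passes 120 N, or if a joint passes its speed limit or range.

## Working session

There is one attempt and no reset: what is moved stays moved. The work goes in short steps, Python scripts to look and compute and a shell command to move; the robot and the scene stay as the last step left them, time stands still between calls to the robot, and variables do not carry over. Pictures are saved under pics/ and viewed, at most 10 in all, crops included, and the job is handed in when it is done.

```bash
ls; mkdir -p pics; cat > h.py <<'E'
import numpy as np, cv2
from cell import get_obs, camera, finger_overhang
def snap(n,f):
    c=camera(n); cv2.imwrite('pics/'+f+'.png',c['frame']); np.savez('pics/'+f+'.npz',K=c['K'],E=c['extrinsics'],F=c['frame']); return c
def ray(f,u,v,z):
    c=np.load('pics/'+f+'.npz');K,E=c['K'],c['E'];R,t=E[:3,:3],E[:3,3]
    o=-R.T@t; d=R.T@np.linalg.solve(K,[u,v,1.]); return o+d*(z-o[2])/d[2]
def proj(f,p):
    c=np.load('pics/'+f+'.npz');K,E=c['K'],c['E']; q=K@(E[:3,:3]@np.array(p)+E[:3,3]); return q[:2]/q[2]
def crop(f,g,x0,y0,x1,y1,s):
    im=np.load('pics/'+f+'.npz')['F'][y0:y1,x0:x1]; cv2.imwrite('pics/'+g+'.png',cv2.resize(im,None,fx=s,fy=s,interpolation=cv2.INTER_CUBIC))
E
python3 - <<'E'
from h import *
for n in ('scene','side','wrist'): 
    c=snap(n,n+'0'); E=c['extrinsics']; print(n,(-E[:3,:3].T@E[:3,3]).round(3),E[2,:3].round(3))
print(finger_overhang); o=get_obs(); print(o['clock'],o['tcp_pos'],o['tool_rot'],o['grip_width'])
E
```

```text
pics
scene [ 1.29  -0.062  0.851] [-0.68   0.121 -0.723]
side [0.314 0.715 0.887] [ 0.235 -0.592 -0.771]
wrist [0.079 0.572 0.373] [ 0.266 -0.072 -0.961]
0.022
0.15 [0.1453593  0.55575753 0.21518423] [ 1.27562763e-01  9.91830184e-01 -7.79978863e-04 -1.40566467e-04] 0.08527733884817568
```

View pics/scene0.png

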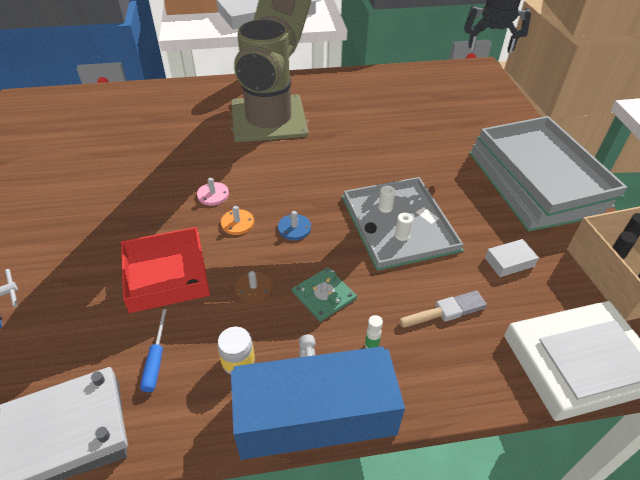

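View pics/side0.png

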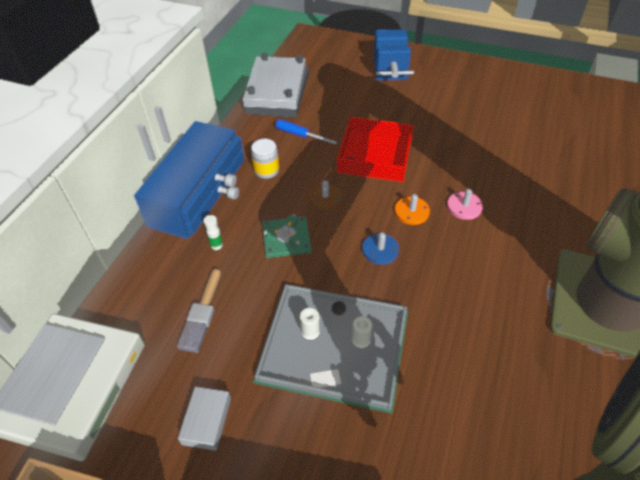

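Scene picture: blue gauge at (294,228), with look-alikes in orange (237,222), pink (213,194) and brown (252,287). The blue one fits, because only it has a blue base. Bushes are at (387,199) and (404,227), the green holder at (324,293), the red bin at (165,270), the cap at (371,228), and the glue at (374,332). Next I'll enlarge to confirm.

```bash
python3 - <<'E'
from h import *
crop('scene0','sc',270,175,470,325,4); crop('side0','sd',250,190,420,350,3.7)
E
```

```text
(no output)
```

View pics/sc.png

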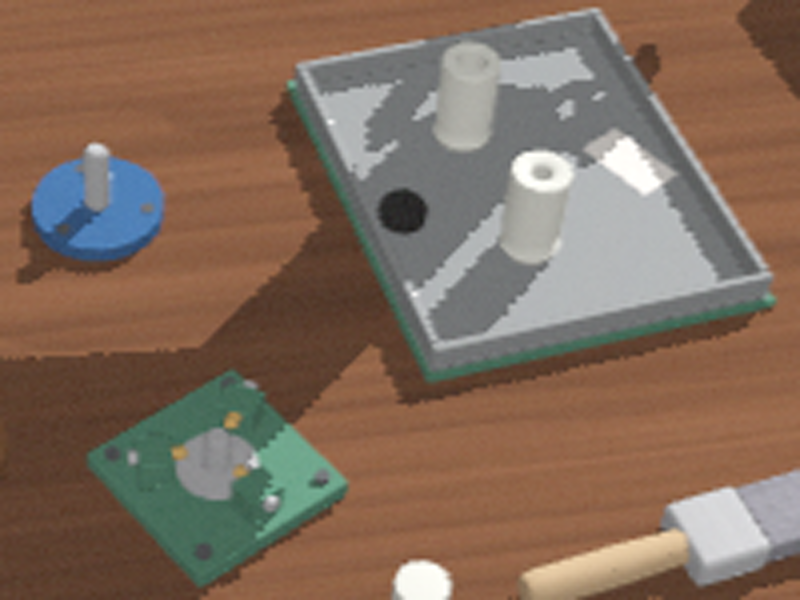

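View pics/sd.png

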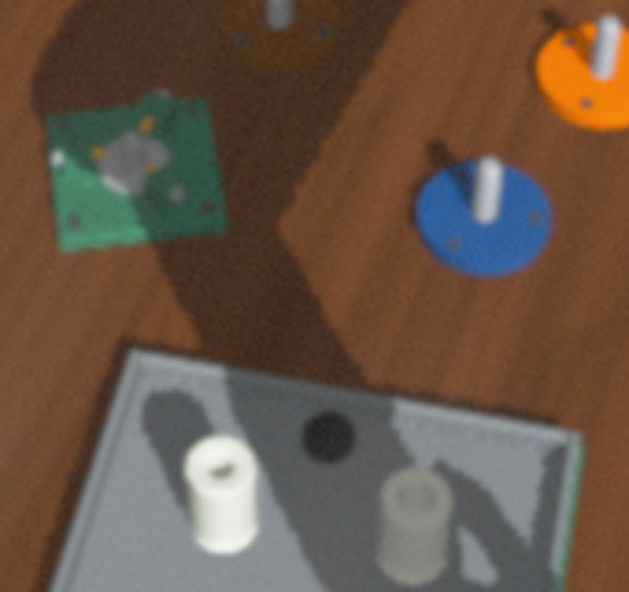

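The crops show one blue-based gauge (scene crop (98,203)), the holder seat at crop (217,467), bush A (in shade) with its top at (470,62), and bush B (lit) with its top at (541,172). B's bore looks narrow and A's looks wider, so I'll try A on the gauge first.

```bash
cat >> h.py <<'E'
def pt(f,x0,y0,s,u,v,z): return ray(f,x0+(u+.5)/s-.5,y0+(v+.5)/s-.5,z)
E
python3 - <<'E'
from h import *
L={'A top':((470,62),(417,495),.066),'B top':((541,172),(222,465),.066),'gauge base':((98,203),(484,213),.010),'gauge tip':((96,149),(489,162),.052),
'seat':((217,467),(131,163),.014),'cap':((403,208),(328,435),.019)}
for k,(a,b,z) in L.items():
    p=pt('scene0',270,175,4,*a,z);q=pt('side0',250,190,3.7,*b,z);print(k,p[:2].round(4),q[:2].round(4),(np.hypot(*p[:2])).round(3))
for n,a in {'h1':(235,372),'h2':(90,457),'h3':(200,575),'h4':(347,487)}.items(): print(n,pt('scene0',270,175,4,*a,.012)[:2].round(4))
for n,a in {'t1':(298,66),'t2':(600,12),'t3':(770,275),'t4':(435,347)}.items(): print(n,pt('scene0',270,175,4,*a,.022)[:2].round(4))
for n,a in {'s1':(122,237),'s2':(200,231),'s3':(208,292),'s4':(126,305)}.items(): print(n,ray('scene0',*a,.045)[:2].round(4))
for n,a,z in [('glue',(375,322),.085),('tin',(236,340),.075)]: print(n,ray('scene0',*a,z)[:2].round(3))
E
```

```text
A top [0.4305 0.2378] [0.4262 0.2396] 0.492
B top [0.5243 0.254 ] [0.5196 0.2557] 0.583
gauge base [0.4576 0.0179] [0.4536 0.019 ] 0.458
gauge tip [0.4568 0.0179] [0.4545 0.0167] 0.457
seat [0.6577 0.0543] [0.6556 0.0553] 0.66
cap [0.4954 0.1875] [0.4864 0.1941] 0.53
h1 [0.5954 0.0741]
h2 [ 0.6403 -0.0085]
h3 [0.72   0.0358]
h4 [0.6785 0.1175]
t1 [0.371  0.1504]
t2 [0.348  0.3466]
t3 [0.5782 0.3751]
t4 [0.6022 0.1803]
s1 [ 0.4739 -0.3528]
s2 [ 0.4798 -0.1889]
s3 [ 0.6493 -0.1732]
s4 [ 0.6576 -0.3268]
glue [0.792 0.123]
tin [ 0.786 -0.122]
```

```bash
python3 -m creep '[[0,0,0,1,-1,0,85],[0,0,0,2,-2,0,85],[0,0,0,3,-3,0,85],[0,0,0,3.7,-3.9,-0.1,85],[0,0,0,4.4,-4.7,-0.2,85],[0,0,0,5.1,-5.5,-0.3,85],[0,0,0,5.8,-6.3,-0.4,85],[0,0,0,6.5,-7.1,-0.4,85]]'; python3 -m creep '[[0,0,0,0.6,-0.8,0,85],[0,0,0,0.6,-0.8,0,85],[0,0,0,0.6,-0.8,0,85]]'; python3 - <<'E'
from h import *
o=get_obs();print(o['clock'],o['tcp_pos'],o['tool_rot'],o['qpos'])
snap('wrist','wA')
print(proj('wA',[.4285,.2387,.066]),proj('wA',[.522,.255,.066]))
E
```

```text
clock: 0.82
tcp_pos: [0.3715, 0.3098, 0.202]
tool_rot: [0.127, 0.992, -0.0, -0.0]
ft_force: [0.5, 0.5, -0.4]
grip_width: 0.0853
grip_force: 0.0
clock: 1.07
tcp_pos: [0.3962, 0.2779, 0.2021]
tool_rot: [0.13, 0.991, -0.0, -0.0]
ft_force: [-0.7, -1.2, -0.7]
grip_width: 0.0853
grip_force: 0.0
1.0667 [0.39615585 0.27785737 0.20213665] [ 1.30111026e-01  9.91499390e-01 -1.19364598e-04 -2.58876982e-04] [ 5.24231405e-01  1.92003711e-01  1.70817690e+00  1.33039021e-04
  1.24196811e+00 -7.85645995e-01]
[287.65020118 268.02581791] [334.81168706 358.84691276]
```

```bash
python3 -m creep '[[0,0,0,0.8,-0.98,0,85],[0,0,0,0.8,-0.98,0,85],[0,0,0,0.8,-0.98,0,85],[0,0,0,0.8,-0.98,0,85]]'|head -2; python3 -c "
from h import *
snap('wrist','wA')"
python3 -m creep '[[0,0,0,0.1,-1,0,85],[0,0,0,0.2,-2,0,85],[0,0,0,0.3,-3,0,85],[0,0,0,0.4,-4,0,85],[0,0,0,0.6,-5,0,85],[0,0,0,0.7,-5.5,0,85],[0,0,0,0.7,-5.5,0,85],[0,0,0,0.7,-5.5,0,85]]'|head -2;python3 -m creep '[[0,0,0,0,0,0,85],[0,0,0,0,0,0,85]]'|head -2;  python3 - <<'E'
from h import *
o=get_obs();print(o['clock'],o['tcp_pos'],o['tool_rot'])
snap('wrist','wG')
a=proj('wA',[.4285,.2387,.066]);g=proj('wG',[.456,.018,.010]);t=proj('wG',[.456,.018,.052]);print(a,proj('wA',[.4285,.2387,.006]),g,t)
A=np.load('pics/wA.npz')['F'];G=np.load('pics/wG.npz')['F']
f=lambda I,c,h=90:cv2.resize(I[max(0,int(c[1])-h):int(c[1])+h,int(c[0])-h:int(c[0])+h],(400,400),interpolation=cv2.INTER_CUBIC)
print([(int(c[0])-90,max(0,int(c[1])-90)) for c in (a,g)])
cv2.imwrite('pics/wAG.png',np.hstack([f(A,a),f(G,g)]))
E
```

```text
clock: 1.45
tcp_pos: [0.4262, 0.2415, 0.2022]
clock: 2.17
tcp_pos: [0.4547, 0.0211, 0.2024]
clock: 2.33
tcp_pos: [0.4545, 0.0222, 0.2023]
2.3333 [0.45445056 0.02221678 0.20229107] [ 1.26499076e-01  9.91966614e-01  3.33118077e-04 -3.32260728e-04]
[320.48003275 223.03179767] [320.63364182 208.18207291] [318.90127723 208.47947383] [318.5899848  218.49438907]
[(230, 133), (228, 118)]
```

View pics/wAG.png

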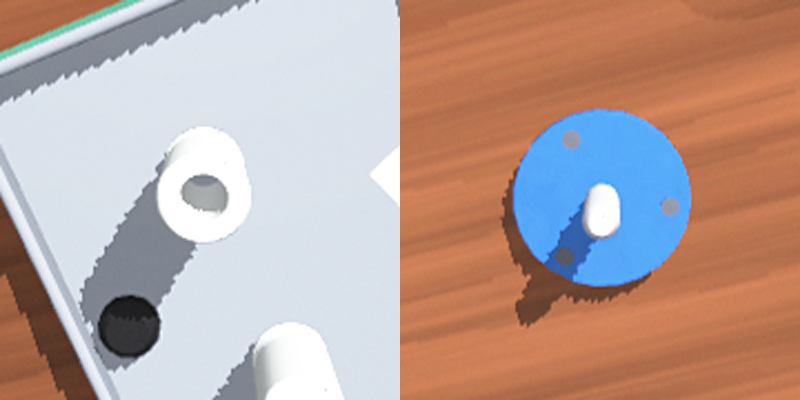

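The left half shows bush A's top at crop (204.5,196.5), with a bore about half the outer width (≈17 mm), so A is probably the good one. The right half shows the gauge's blue base centred at (202.5,197).

```bash
python3 - <<'E'
from h import *
s=400/180
print('A',pt('wA',230,133,s,204.5,196.5,.066),'G',pt('wG',228,118,s,202.5,197,.010),get_obs()['tcp_pos'])
# segmentation checks
G=np.load('pics/wG.npz')['F'];h=cv2.cvtColor(G,cv2.COLOR_BGR2HSV);m=cv2.inRange(h,(95,120,60),(125,255,255))
n,l,st,c=cv2.connectedComponentsWithStats(m);i=1+st[1:,4].argmax();cn=cv2.findContours((l==i).astype('u1'),0,2)[0][0];e=cv2.fitEllipse(cv2.convexHull(cn));print(e);print(ray('wG',*e[0],.009))
A=np.load('pics/wA.npz')['F'];
E
```

```text
A [0.42726045 0.24007538 0.066     ] G [0.45403774 0.01846363 0.01      ] [0.45453656 0.0221616  0.20229206]
((318.3209228515625, 206.61351013183594), (79.03479766845703, 79.6751937866211), 124.34381103515625)
[0.45432251 0.01786602 0.009     ]
```

```bash
python3 -m creep '[[0,0,0,1,0.2,0,85],[0,0,0,2,0.3,0,85],[0,0,0,3,0.5,0,85],[0,0,0,4,0.7,0,85],[0,0,0,5.07,0.8,0,85],[0,0,0,5.07,0.8,0,85],[0,0,0,5.07,0.8,0,85],[0,0,0,5.07,0.8,0,85]]'|head -3;  python3 - <<'E'
from h import *
snap('wrist','wH')
a=proj('wH',[.657,.0545,.014]);x,y=int(a[0])-75,max(0,int(a[1])-75);print(a,x,y);crop('wH','wHc',x,y,x+150,y+150,4)
E
```

```text
clock: 3.05
tcp_pos: [0.6567, 0.0538, 0.2013]
tool_rot: [0.127, 0.992, -0.0, -0.001]
[323.87071093 207.33417494] 248 132
```

View pics/wHc.png

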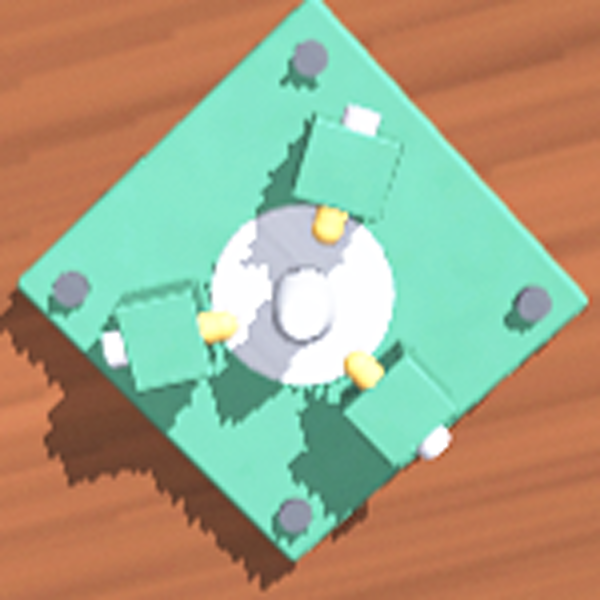

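The crop shows the holder's round steel seat centred at (303,296), with the spindle in the middle and three brass plungers around it.

```bash
python3 - <<'E'
from h import *
print(pt('wH',248,132,4,303,296,.014),get_obs()['tcp_pos'])
E
python3 -m creep '[[0,0,0,-1,0.8,0,85],[0,0,0,-1.9,1.6,0,85],[0,0,0,-2.8,2.4,0,85],[0,0,0,-3.6,3,-0.3,85],[0,0,0,-4.4,3.6,-0.6,85],[0,0,0,-5.1,4.2,-1,85],[0,0,0,-5.72,4.66,-1,85],[0,0,0,-5.72,4.66,-1,85]]'|head -2; python3 -m creep '[[0,0,0,0,0,0,85],[0,0,0,0,0,0,85],[0,0,0,0,0,0,85],[0,0,0,0,0,0,85]]'
```

```text
[0.65532428 0.05445769 0.014     ] [0.65614799 0.05347604 0.20182672]
clock: 3.77
tcp_pos: [0.42, 0.2397, 0.1614]
clock: 4.1
tcp_pos: [0.4305, 0.2384, 0.1631]
tool_rot: [0.128, 0.992, 0.0, 0.001]
ft_force: [0.4, -0.6, -0.2]
grip_width: 0.0849
grip_force: 0.0
```

```bash
python3 -m creep '[[0,0,0,-0.07,0.04,-0.7,85],[0,0,0,-0.07,0.04,-1.4,85],[0,0,0,-0.07,0.04,-2.1,85],[0,0,0,-0.07,0.04,-2.5,85],[0,0,0,-0.07,0.04,-2.8,85],[0,0,0,-0.07,0.04,-2.8,85],[0,0,0,-0.07,0.04,-2.8,85]]'; python3 -m creep '[[0,0,0,0,0,0,30],[0,0,0,0,0,0,20],[0,0,0,0,0,0,20],[0,0,0,0,0,0,20],[0,0,0,0,0,0,20],[0,0,0,0,0,0,20],[0,0,0,0,0,0,20],[0,0,0,0,0,0,20]]'
```

```text
clock: 4.68
tcp_pos: [0.427, 0.2397, 0.0499]
tool_rot: [0.128, 0.992, -0.0, -0.001]
ft_force: [0.3, 0.6, -0.0]
grip_width: 0.0848
grip_force: 0.0
clock: 5.35
tcp_pos: [0.4264, 0.2406, 0.0508]
tool_rot: [0.127, 0.992, 0.0, 0.0]
ft_force: [-0.1, -0.2, 3.9]
grip_width: 0.0201
grip_force: 1.9
```

Width of 20 mm on a 34 mm bush is suspicious, so I'll look.

```bash
python3 - <<'E'
from h import *
o=get_obs();print(o['grip_width'],o['grip_force'],o['ft_force'])
a=snap('scene','s1')['frame'][150:280,330:480];b=snap('wrist','w1')['frame']
cv2.imwrite('pics/m1.png',np.hstack([cv2.resize(a,(450,390)),cv2.resize(b[60:420,60:380],(347,390))]))
E
```

```text
0.020131605268268737 1.9458096316088813 [-0.07436365 -0.17895116  3.89888358]
```

View pics/m1.png

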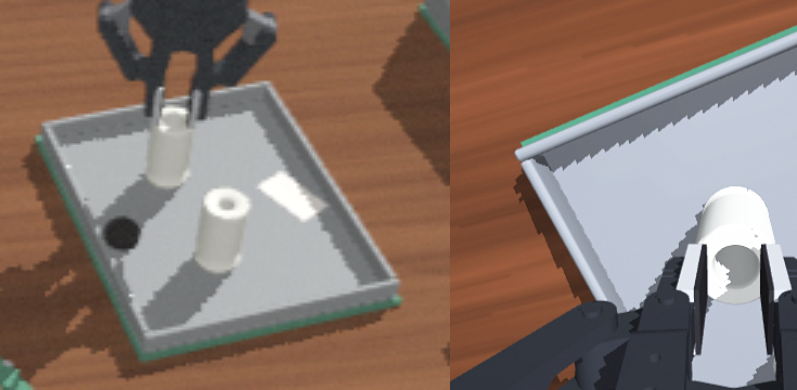

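```bash
python3 - <<'E'
from h import *
o=get_obs();p=o['tcp_pos'];
for f,S,x0,y0,ox in (('s1',3,330,150,0),('w1',1.084,60,60,450)):
    for z in (.006,.029,.0508,.066,.08,.1):
        print(f,z,((proj(f,[p[0],p[1],z])-[x0,y0])*S+[ox,0]).round(0))
c=np.load('pics/w1.npz');print(c['K'][0,0],(-c['E'][:3,:3].T@c['E'][:3,3]))
x0=np.load('pics/s1.npz')['F'][150:250,360:435];cv2.imwrite('pics/m2.png',cv2.resize(np.hstack([x0,np.zeros_like(x0[:,:2])]),None,fx=5,fy=5,interpolation=cv2.INTER_CUBIC))
cv2.imwrite('pics/m2.png',np.hstack([cv2.resize(x0,None,fx=5,fy=5,interpolation=2),cv2.resize(np.load('pics/w1.npz')['F'][240:480,260:400],(291,500),interpolation=2)]))
E
```

```text
s1 0.006 [166. 173.]
s1 0.029 [169. 152.]
s1 0.0508 [172. 131.]
s1 0.066 [174. 117.]
s1 0.08 [176. 103.]
s1 0.1 [179.  82.]
w1 0.006 [736. 212.]
w1 0.029 [736. 228.]
w1 0.0508 [737. 247.]
w1 0.066 [737. 263.]
w1 0.08 [737. 281.]
w1 0.1 [738. 313.]
378.0552154412286 [0.35956891 0.25672762 0.20888135]
```

View pics/m2.png

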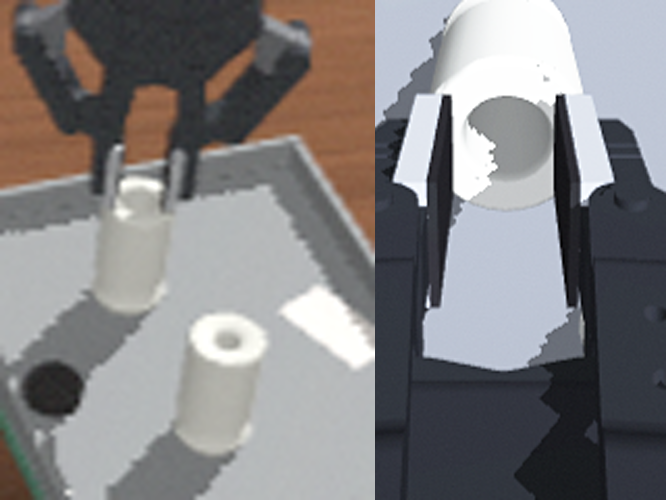

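The pictures show the finger tips closed on top of bush A's rim, gap 20 mm. Judging by the images, the tips are at about z = 0.065 while the TCP reads 0.051, so the fingers don't reach as far down as the stated overhang implies. I'll lift, open, and go down in steps while watching the force.

```bash
python3 -m creep '[[0,0,0,0,0,0.15,20],[0,0,0,0,0,0.3,20],[0,0,0,0,0,0.3,85],[0,0,0,0,0,0.3,85],[0,0,0,0,0,0.3,85],[0,0,0,0,0,0.3,85],[0,0,0,0,0,0.3,85],[0,0,0,0,0,0.3,85]]'; python3 -m creep '[[0,0,0,0,0,-0.2,85],[0,0,0,0,0,-0.4,85],[0,0,0,0,0,-0.55,85],[0,0,0,0,0,-0.7,85],[0,0,0,0,0,-0.7,85],[0,0,0,0,0,-0.7,85]]'; python3 - <<'E'
from h import *
snap('scene','s2');snap('side','d2');snap('wrist','w2');o=get_obs();p=o['tcp_pos']
for f in('s2','d2'): print(f,[(z,proj(f,[p[0],p[1],z]).round(0)) for z in (.01,.035,.066)])
E
```

```text
clock: 6.12
tcp_pos: [0.4261, 0.2404, 0.0622]
tool_rot: [0.128, 0.992, -0.0, -0.0]
ft_force: [-0.9, 0.6, 0.1]
grip_width: 0.0852
grip_force: 0.0
clock: 6.62
tcp_pos: [0.4257, 0.2402, 0.0336]
tool_rot: [0.128, 0.992, -0.0, -0.001]
ft_force: [0.3, 0.5, 0.6]
grip_width: 0.0849
grip_force: 0.0
s2 [(0.01, array([385., 207.])), (0.035, array([386., 199.])), (0.066, array([388., 189.]))]
d2 [(0.01, array([361., 339.])), (0.035, array([361., 333.])), (0.066, array([362., 324.]))]
```

```bash
python3 -m creep '[[0,0,0,0,0,0,50],[0,0,0,0,0,0,50],[0,0,0,0,0,0,30],[0,0,0,0,0,0,30],[0,0,0,0,0,0,25],[0,0,0,0,0,0,25],[0,0,0,0,0,0,25],[0,0,0,0,0,0,25]]'; python3 - <<'E'
from h import *
a=snap('scene','s3')['frame'][150:250,350:450];b=snap('side','d3')['frame'][270:370,310:410]
cv2.imwrite('pics/m3.png',cv2.resize(np.hstack([a,b]),None,fx=4,fy=4,interpolation=2))
E
```

```text
clock: 7.43
tcp_pos: [0.4265, 0.2406, 0.0349]
tool_rot: [0.128, 0.992, 0.0, 0.0]
ft_force: [-1.4, -0.3, 4.8]
grip_width: 0.0325
grip_force: 59.4
```

View pics/m3.png

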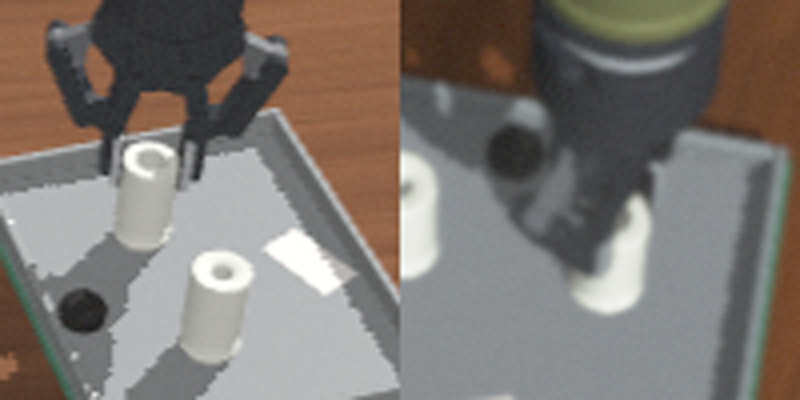

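The scene half shows the pads straddling only the top ~17 mm of bush A, with the tips at z≈0.05 while the TCP reads 0.035. So the real finger tips sit about 34 mm higher than nominal. I'll open, lower ~18 mm more with force checks, and regrip.

```bash
python3 -m creep '[[0,0,0,0,0,0,60],[0,0,0,0,0,0,70],[0,0,0,0,0,0,70],[0,0,0,0,0,0,70],[0,0,0,0,0,-0.1,70],[0,0,0,0,0,-0.2,70],[0,0,0,0,0,-0.2,70]]'|sed -n '2p;4,5p'; python3 -m creep '[[0,0,0,0,0,-0.1,70],[0,0,0,0,0,-0.13,70],[0,0,0,0,0,-0.13,70]]'|sed -n '2p;4p'
```

```text
tcp_pos: [0.4256, 0.2402, 0.0255]
ft_force: [-0.8, 0.3, -0.4]
grip_width: 0.0701
tcp_pos: [0.4259, 0.2403, 0.0207]
ft_force: [-0.4, -0.1, -0.2]
```

```bash
python3 -m creep '[[0,0,0,0,0,-0.06,70],[0,0,0,0,0,-0.12,70],[0,0,0,0,0,-0.12,70]]'|sed -n '2p;4p'; python3 -m creep '[[0,0,0,0,0,0,50],[0,0,0,0,0,0,50],[0,0,0,0,0,0,30],[0,0,0,0,0,0,30],[0,0,0,0,0,0,25],[0,0,0,0,0,0,25],[0,0,0,0,0,0,25],[0,0,0,0,0,0,25]]'
```

```text
tcp_pos: [0.426, 0.2403, 0.016]
ft_force: [0.2, 1.2, 0.6]
clock: 9.28
tcp_pos: [0.4264, 0.2405, 0.0167]
tool_rot: [0.128, 0.992, 0.0, 0.0]
ft_force: [-1.5, -1.0, 5.2]
grip_width: 0.0328
grip_force: 59.6
```

```bash
python3 -m creep '[[0,0,0,0,0,0.4,25],[0,0,0,0,0,1,25],[0,0,0,0,0,1.6,25],[0,0,0,0,-0.5,2.1,25],[0,0,0,0.1,-1.4,2.1,25],[0,0,0,0.3,-2.3,2.1,25],[0,0,0,0.4,-3.2,2.1,25],[0,0,0,0.55,-4.1,2.1,25]]'; python3 -m creep '[[0,0,0,0.07,-0.8,0,25],[0,0,0,0.12,-1.45,0,25],[0,0,0,0.12,-1.45,0,25],[0,0,0,0.12,-1.45,0,25],[0,0,0,0.12,-1.45,0,25],[0,0,0,0.12,-1.45,0,25]]'; python3 - <<'E'
from h import *
snap('wrist','w4');snap('scene','s4');snap('side','d4');print(get_obs()['tcp_pos'])
E
```

```text
clock: 9.95
tcp_pos: [0.4477, 0.0752, 0.1003]
tool_rot: [0.127, 0.992, 0.0, -0.0]
ft_force: [0.5, -0.4, 0.0]
grip_width: 0.0331
grip_force: 59.8
clock: 10.45
tcp_pos: [0.4526, 0.0194, 0.1001]
tool_rot: [0.127, 0.992, 0.0, -0.0]
ft_force: [-0.3, -0.4, -0.7]
grip_width: 0.0327
grip_force: 59.9
[0.45282037 0.01955866 0.10030729]
```

```bash
python3 -m creep '[[0,0,0,0.01,-0.025,-0.4,25],[0,0,0,0.01,-0.025,-0.8,25],[0,0,0,0.01,-0.025,-0.85,25],[0,0,0,0.01,-0.025,-0.85,25],[0,0,0,0.01,-0.025,-0.85,25]]'|sed -n '2p;4p'; python3 -m creep '[[0,0,0,0,0,-0.05,25],[0,0,0,0,0,-0.1,25],[0,0,0,0,0,-0.15,25],[0,0,0,0,0,-0.15,25]]'|sed -n '2p;4p'; python3 -m creep '[[0,0,0,0,0,-0.05,25],[0,0,0,0,0,-0.1,25],[0,0,0,0,0,-0.1,25]]'|sed -n '2p;4p'
```

```text
tcp_pos: [0.4535, 0.0179, 0.0666]
ft_force: [1.0, -0.2, -1.0]
tcp_pos: [0.4534, 0.0175, 0.0604]
ft_force: [-1.0, 1.2, -1.1]
tcp_pos: [0.4537, 0.0177, 0.0562]
ft_force: [1.3, 0.6, -1.7]
```

```bash
python3 -m creep '[[0,0,0,0,0,-0.1,25],[0,0,0,0,0,-0.2,25],[0,0,0,0,0,-0.25,25],[0,0,0,0,0,-0.25,25]]'|sed -n '2p;4p'; python3 -m creep '[[0,0,0,0,0,-0.1,25],[0,0,0,0,0,-0.2,25],[0,0,0,0,0,-0.25,25],[0,0,0,0,0,-0.25,25]]'|sed -n '2p;4p'; python3 -m creep '[[0,0,0,0,0,-0.1,25],[0,0,0,0,0,-0.15,25],[0,0,0,0,0,-0.2,25],[0,0,0,0,0,-0.2,25]]'|sed -n '2p;4p'
```

```text
tcp_pos: [0.4537, 0.0178, 0.0459]
ft_force: [1.9, 3.0, -3.2]
tcp_pos: [0.4538, 0.0179, 0.0359]
ft_force: [2.1, 5.5, -2.6]
tcp_pos: [0.4539, 0.0179, 0.028]
ft_force: [1.1, 5.7, -0.9]
```

```bash
python3 -m creep '[[0,0,0,0.005,0.02,-0.05,25],[0,0,0,0.005,0.02,-0.1,25],[0,0,0,0.005,0.02,-0.14,25],[0,0,0,0.005,0.02,-0.14,25]]'|sed -n '2p;4p'; python3 -m creep '[[0,0,0,0,0,-0.03,25],[0,0,0,0,0,-0.06,25],[0,0,0,0,0,-0.06,25],[0,0,0,0,0,-0.06,25]]'|sed -n '2p;4p'
```

```text
tcp_pos: [0.4535, 0.0181, 0.0223]
ft_force: [0.9, 2.1, -2.9]
tcp_pos: [0.4536, 0.0182, 0.0207]
ft_force: [-0.2, 1.9, 5.1]
```

```bash
python3 -m creep '[[0,0,0,0,0,-0.03,25],[0,0,0,0,0,-0.03,25],[0,0,0,0,0,-0.03,25],[0,0,0,0,0,0,50],[0,0,0,0,0,0,70],[0,0,0,0,0,0,70],[0,0,0,0,0,0,70],[0,0,0,0,0,0,70]]'; python3 -m creep '[[0,0,0,0,0,0.6,70],[0,0,0,0,0,1.3,70],[0,0,0,0,0,2,70],[0,0,0,0.3,0.8,2,70],[0,0,0,0.6,1.7,2,70],[0,0,0,0.9,2.6,2,70],[0,0,0,1.2,3.5,2,70],[0,0,0,1.5,4.4,2,70]]'|sed -n '2p;4p';  python3 -m creep '[[0,0,0,0.1,0.8,0,70],[0,0,0,0.16,1.56,0,70],[0,0,0,0.16,1.56,0,70],[0,0,0,0.16,1.56,0,70],[0,0,0,0.16,1.56,0,70],[0,0,0,0.16,1.56,0,70]]'; python3 - <<'E'
from h import *
snap('wrist','w5');snap('scene','s5')
o=get_obs();print(o['tcp_pos'],proj('w5',[.521,.2562,.066]))
E
```

```text
clock: 13.93
tcp_pos: [0.4533, 0.0182, 0.0201]
tool_rot: [0.128, 0.992, -0.0, -0.0]
ft_force: [-0.4, 0.2, 0.3]
grip_width: 0.0699
grip_force: 0.0
tcp_pos: [0.5137, 0.1957, 0.1002]
ft_force: [0.9, -0.3, 0.2]
clock: 15.1
tcp_pos: [0.5193, 0.2553, 0.0999]
tool_rot: [0.128, 0.992, -0.001, -0.001]
ft_force: [0.6, -0.2, -0.0]
grip_width: 0.07
grip_force: 0.0
[0.51967777 0.25521116 0.10025318] [326.42350082 265.00585572]
```

```bash
python3 -m creep '[[0,0,0,0.01,0.03,-0.5,70],[0,0,0,0.01,0.03,-1,70],[0,0,0,0.01,0.03,-1.5,70],[0,0,0,0.01,0.03,-1.8,70],[0,0,0,0.01,0.03,-2,70],[0,0,0,0.01,0.03,-2.1,70],[0,0,0,0.01,0.03,-2.1,70]]'|sed -n '2p;4p'; python3 -m creep '[[0,0,0,0,0,0,50],[0,0,0,0,0,0,30],[0,0,0,0,0,0,25],[0,0,0,0,0,0,25],[0,0,0,0,0,0,25],[0,0,0,0,0,0,25],[0,0,0,0,0,0,25]]'; python3 -m creep '[[0,0,0,0,0,0.5,25],[0,0,0,0,0,1.1,25],[0,0,0,0,0,1.8,25],[0,0,0,0,0,2.4,25],[0,0,0,0,0,2.8,25],[0,0,0,0,0,2.8,25]]'
```

```text
tcp_pos: [0.5201, 0.2571, 0.0158]
ft_force: [-0.6, -1.4, 0.9]
clock: 16.37
tcp_pos: [0.5212, 0.2581, 0.0175]
tool_rot: [0.127, 0.992, 0.0, 0.001]
ft_force: [0.6, -0.8, 6.0]
grip_width: 0.033
grip_force: 59.5
clock: 16.87
tcp_pos: [0.523, 0.2591, 0.1324]
tool_rot: [0.127, 0.992, 0.002, 0.003]
ft_force: [0.5, 0.7, -0.8]
grip_width: 0.0332
grip_force: 59.7
```

```bash
python3 -m creep '[[0,0,0,0,-0.8,0,25],[0,0,0,0.1,-1.7,0,25],[0,0,0,0.2,-2.6,0,25],[0,0,0,0.3,-3.5,0,25],[0,0,0,0.4,-4.4,0,25],[0,0,0,0.5,-5.3,0,25],[0,0,0,0.6,-6.2,0,25],[0,0,0,0.6,-7.1,0,25]]'|sed -n '2p;4p'; python3 -m creep '[[0,0,0,0.05,-0.8,0,25],[0,0,0,0.1,-1.7,0,25],[0,0,0,0.15,-2.6,0,25],[0,0,0,0.2,-3.5,0,25],[0,0,0,0.25,-4.4,0,25],[0,0,0,0.3,-5.3,0,25],[0,0,0,0.35,-6,0,25],[0,0,0,0.35,-6,0,25]]'; python3 - <<'E'
from h import *
o=get_obs();p=o['tcp_pos'];print(p,((np.array([.56,-.265,.024])-p)/.04).round(2),ray('scene0',192,284,.017),o['qpos'].round(2) if hasattr(o['qpos'],'round') else o['qpos'])
E
```

```text
tcp_pos: [0.5443, -0.0277, 0.1272]
ft_force: [0.9, -0.2, -0.5]
clock: 18.2
tcp_pos: [0.5588, -0.2721, 0.127]
tool_rot: [0.13, 0.992, -0.002, 0.0]
ft_force: [0.3, -0.2, 0.2]
grip_width: 0.0328
grip_force: 59.9
[ 0.55877383 -0.27212228  0.12701741] [ 0.03  0.18 -2.58] [ 0.60163455 -0.20900887  0.017     ] [-0.52  0.44  1.53 -0.    1.17 -1.83]
```

```bash
python3 -m creep '[[0,0,0,0.03,0.15,-0.5,25],[0,0,0,0.03,0.15,-1.1,25],[0,0,0,0.03,0.15,-1.7,25],[0,0,0,0.03,0.15,-2.2,25],[0,0,0,0.03,0.15,-2.45,25],[0,0,0,0.03,0.15,-2.52,25],[0,0,0,0.03,0.15,-2.52,25]]'|sed -n '2p;4p'; python3 -m creep '[[0,0,0,0,0,-0.05,25],[0,0,0,0,0,-0.08,25],[0,0,0,0,0,-0.08,25]]'|sed -n '2p;4p'
```

```text
tcp_pos: [0.5588, -0.2594, 0.0263]
ft_force: [-0.2, 0.1, -0.6]
tcp_pos: [0.5604, -0.2604, 0.0253]
ft_force: [0.3, -0.6, -1.0]
```

```bash
python3 -m creep '[[0,0,0,0,0,-0.08,25],[0,0,0,0,0,-0.14,25],[0,0,0,0,0,-0.17,25],[0,0,0,0,0,-0.17,25]]'|sed -n '2p;4p'; python3 -m creep '[[0,0,0,0,0,0,40],[0,0,0,0,0,0,60],[0,0,0,0,0,0,65],[0,0,0,0,0,0,65],[0,0,0,0,0,0,65]]'; python3 -m creep '[[0,0,0,0,0,0.5,65],[0,0,0,0,0,1.2,65],[0,0,0,0,0,2,65],[0,0,0,-0.2,0.6,2.5,65],[0,0,0,-0.5,1.4,2.5,65],[0,0,0,-0.8,2.2,2.5,65],[0,0,0,-1.1,3,2.5,65],[0,0,0,-1.4,3.8,2.5,65]]'|sed -n '2p;4p'; python3 - <<'E'
from h import *
snap('scene','s6');snap('side','d6');o=get_obs();p=o['tcp_pos'];print(p,((np.array([.4535,.0182,.1])-p)/.04).round(2))
E
```

```text
tcp_pos: [0.5594, -0.26, 0.0174]
ft_force: [0.6, 0.2, -0.7]
clock: 19.78
tcp_pos: [0.5597, -0.2602, 0.0177]
tool_rot: [0.128, 0.992, -0.0, 0.0]
ft_force: [-0.4, -0.7, -0.5]
grip_width: 0.065
grip_force: 0.0
tcp_pos: [0.503, -0.107, 0.118]
ft_force: [-0.1, 0.1, -0.0]
[ 0.49972038 -0.10357906  0.11740983] [-1.16  3.04 -0.44]
```

```bash
python3 -m creep '[[0,0,0,-0.3,0.8,0,65],[0,0,0,-0.6,1.6,0,65],[0,0,0,-0.9,2.4,0,65],[0,0,0,-1.16,3.04,-0.3,65],[0,0,0,-1.16,3.04,-0.44,65],[0,0,0,-1.16,3.04,-0.44,65],[0,0,0,-1.16,3.04,-0.44,65],[0,0,0,-1.16,3.04,-0.44,65]]'|sed -n '2p;4p'; python3 - <<'E'
from h import *
o=get_obs();p=o['tcp_pos'];print(p,((np.array([.4535,.0182,.0205])-p)/.04).round(3))
snap('wrist','w6')
I=np.load('pics/w6.npz')['F'];a=proj('w6',[.4543,.018,.07]);print(a)
x,y=int(a[0])-70,int(a[1])-60
S=np.load('pics/s6.npz')['F']
cv2.imwrite('pics/m6.png',np.hstack([cv2.resize(I[y:y+150,x:x+150],(400,400)),cv2.resize(S[220:320,110:210],(400,400))]));print(x,y)
g=I.min(2)>200;g[:y]=0;g[y+150:]=0;g[:,:x]=0;g[:,x+150:]=0
n,l,st,c=cv2.connectedComponentsWithStats(g.astype('u1'));print(st[1:][st[1:,4]>200])
E
```

```text
tcp_pos: [0.4587, 0.0125, 0.1004]
ft_force: [-0.2, 0.2, 0.2]
[0.45865463 0.01250327 0.10036898] [-0.129  0.142 -1.997]
[332.08281926 254.53410864]
262 194
[[ 299  205   64   81 3381]]
```

View pics/m6.png

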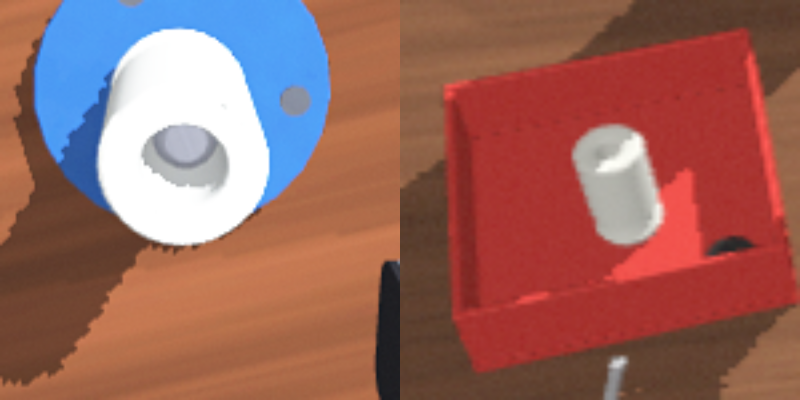

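The left half shows bush A upright and fully down on the pin, top at crop (184,160). The right half shows bush B standing clear in the red bin at (617,185). Now I'll regrip A.

```bash
python3 -m creep '[[0,0,0,-0.13,0.14,0,65],[0,0,0,-0.13,0.14,0,65],[0,0,0,-0.13,0.14,-0.5,65],[0,0,0,-0.13,0.14,-1,65],[0,0,0,-0.13,0.14,-1.5,65],[0,0,0,-0.13,0.14,-1.9,65],[0,0,0,-0.13,0.14,-1.97,65],[0,0,0,-0.13,0.14,-1.97,65]]'|sed -n '2p;4p'; python3 -m creep '[[0,0,0,0,0,0,50],[0,0,0,0,0,0,30],[0,0,0,0,0,0,25],[0,0,0,0,0,0,25],[0,0,0,0,0,0,25],[0,0,0,0,0,0,25],[0,0,0,0,0,0,25]]'
```

```text
tcp_pos: [0.4511, 0.0189, 0.0204]
ft_force: [-0.7, 0.7, 0.4]
clock: 22.52
tcp_pos: [0.453, 0.019, 0.0224]
tool_rot: [0.127, 0.992, 0.0, 0.001]
ft_force: [-0.9, -0.9, 6.7]
grip_width: 0.0329
grip_force: 59.7
```

```bash
python3 -m creep '[[0,0,0,0,0,0.3,25],[0,0,0,0,0,0.8,25],[0,0,0,0,0,1.4,25],[0,0,0,0,0,1.9,25],[0,0,0,0.7,0.1,2.1,25],[0,0,0,1.6,0.3,2.1,25],[0,0,0,2.5,0.5,2.1,25],[0,0,0,3.4,0.7,2.1,25]]'|sed -n '2p;4p'; python3 -m creep '[[0,0,0,0.8,0.1,0,25],[0,0,0,1.63,0.2,0,25],[0,0,0,1.63,0.2,0,25],[0,0,0,1.63,0.2,0,25],[0,0,0,1.63,0.2,0,25],[0,0,0,1.63,0.2,0,25]]'; python3 - <<'E'
from h import *
o=get_obs();p=o['tcp_pos'];print(p,((np.array([.6542,.0552,.0525])-p)/.04).round(3))
E
```

```text
tcp_pos: [0.5895, 0.0474, 0.1063]
ft_force: [0.2, 0.9, 0.2]
clock: 23.68
tcp_pos: [0.6514, 0.055, 0.1049]
tool_rot: [0.128, 0.992, -0.0, -0.001]
ft_force: [-0.2, -0.5, -1.1]
grip_width: 0.0329
grip_force: 60.5
[0.65140436 0.05495792 0.10491146] [ 0.07   0.006 -1.31 ]
```

```bash
python3 -m creep '[[0,0,0,0.07,0.01,-0.4,25],[0,0,0,0.07,0.01,-0.9,25],[0,0,0,0.07,0.01,-1.2,25],[0,0,0,0.07,0.01,-1.31,25],[0,0,0,0.07,0.01,-1.31,25],[0,0,0,0.07,0.01,-1.31,25]]'|sed -n '2p;4p'; python3 -m creep '[[0,0,0,0,0,-0.05,25],[0,0,0,0,0,-0.1,25],[0,0,0,0,0,-0.1,25]]'|sed -n '2p;4p';python3 -m creep '[[0,0,0,0,0,-0.05,25],[0,0,0,0,0,-0.1,25],[0,0,0,0,0,-0.1,25]]'|sed -n '2p;4p'
```

```text
tcp_pos: [0.6557, 0.0554, 0.053]
ft_force: [0.0, -0.4, -0.8]
tcp_pos: [0.6563, 0.0555, 0.0492]
ft_force: [0.4, 0.1, 0.2]
tcp_pos: [0.6552, 0.0559, 0.045]
ft_force: [-1.5, 0.3, 2.2]
```

```bash
for i in 1 2; do :; done; python3 -m creep '[[0,0,0,0,0,-0.04,25],[0,0,0,0,0,-0.08,25],[0,0,0,0,0,-0.08,25]]'|sed -n '2p;4p';python3 -m creep '[[0,0,0,0,0,-0.04,25],[0,0,0,0,0,-0.08,25],[0,0,0,0,0,-0.08,25]]'|sed -n '2p;4p'
```

```text
tcp_pos: [0.6548, 0.0558, 0.0409]
ft_force: [-3.1, 2.0, 1.9]
tcp_pos: [0.655, 0.0558, 0.0393]
ft_force: [-5.7, 1.1, 7.7]
```

```bash
python3 -m creep '[[0,0,0,-0.025,0.005,0,25],[0,0,0,-0.025,0.005,-0.04,25],[0,0,0,-0.025,0.005,-0.08,25],[0,0,0,-0.025,0.005,-0.08,25]]'|sed -n '2p;4p';python3 -m creep '[[0,0,0,0,0,-0.04,25],[0,0,0,0,0,-0.08,25],[0,0,0,0,0,-0.08,25]]'|sed -n '2p;4,6p'
```

```text
tcp_pos: [0.655, 0.0559, 0.0372]
ft_force: [-5.2, 1.3, 12.2]
tcp_pos: [0.6546, 0.0558, 0.0325]
ft_force: [-3.1, 1.5, 2.7]
grip_width: 0.0332
grip_force: 60.9
```

```bash
python3 -m creep '[[0,0,0,-0.015,0,-0.04,25],[0,0,0,-0.015,0,-0.08,25],[0,0,0,-0.015,0,-0.12,25],[0,0,0,-0.015,0,-0.12,25]]'|sed -n '2p;4p';python3 -m creep '[[0,0,0,0,0,-0.04,25],[0,0,0,0,0,-0.06,25],[0,0,0,0,0,-0.06,25]]'|sed -n '2p;4,6p'
```

```text
tcp_pos: [0.6544, 0.0557, 0.0265]
ft_force: [-1.9, 1.9, 1.3]
tcp_pos: [0.6546, 0.0557, 0.0264]
ft_force: [-6.1, 0.7, 12.7]
grip_width: 0.033
grip_force: 62.3
```

```bash
python3 -m creep '[[0,0,0,-0.01,0,-0.02,25],[0,0,0,-0.01,0,-0.02,25],[0,0,0,-0.01,0,-0.02,25],[0,0,0,-0.01,0,-0.02,25],[0,0,0,-0.01,0,-0.02,25],[0,0,0,-0.01,0,-0.02,25],[0,0,0,-0.01,0,-0.02,25]]';python3 -m creep '[[0,0,0,0,0,0,25],[0,0,0,0,0,0,25],[0,0,0,0,0,0,25],[0,0,0,0,0,0,25],[0,0,0,0,0,0,25],[0,0,0,0,0,0,25]]'; python3 - <<'E'
from h import *
snap('scene','s7');p=np.array([.6553,.0545])
S=np.load('pics/s7.npz')['F'];print(proj('s7',[*p,.074]),proj('s7',[*p,.014]))
# bush top bright extent vs prediction
h=cv2.cvtColor(S,cv2.COLOR_BGR2HSV);m=((h[...,1]<50)&(h[...,2]>120)).astype('u1');m[:230]=0;m[310:]=0;m[:,:290]=0;m[:,365:]=0
n,l,st,c=cv2.connectedComponentsWithStats(m);print(st[1:][st[1:,4]>60],c[1:][st[1:,4]>60])
E
```

```text
clock: 26.93
tcp_pos: [0.6545, 0.0557, 0.0264]
tool_rot: [0.128, 0.992, 0.0, 0.001]
ft_force: [-8.3, 1.1, 16.0]
grip_width: 0.0329
grip_force: 62.7
clock: 27.43
tcp_pos: [0.6546, 0.0556, 0.0264]
tool_rot: [0.128, 0.992, 0.0, 0.001]
ft_force: [-6.7, 1.5, 16.1]
grip_width: 0.0329
grip_force: 62.7
[324.28640933 271.51649248] [323.78825672 290.41253567]
[[312 267  24  33 581]] [[323.44578313 282.30292599]]
```

```bash
python3 -c "
from cell import sign_off,get_obs
print(sign_off())"
```

```text
the job is handed in; nothing more can be done
None
```

Handed in: the good bush went fully down the blue gauge and is snapped home in the green holder, still gripped (about 63 N) and pressed down (about 16 N). The other bush never went on the gauge; I judged it tight because its bore looked narrow and the good one passed, and it stands released in the red scrap bin.

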